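# Unlatch and open the gate of the medicine cabinet

## Task

Open the low medicine cabinet on the breakfast bar so that the pill organizer inside can be reached: lift the gravity latch bar by its knob until its tip can pass out through the keeper's slot, swing the gate towards you until it stands about square to the cabinet's front, then let the bar drop back level and let go. Feel for the slot: do not force the bar or anything else against the keeper (stay under 10 N there), do not fling the gate, and leave the other things where they are.

Things in the scene. Friction and masses are not known exactly. Their poses are not given: they have to be found in the camera images.
- cabinet: Low white cabinet fixed to the bar, 285 mm wide, 130 mm deep, 200 mm high, with a framed clear gate over its front. Origin on the bar surface in the front plane of the box, 125 mm from its left (+y) side and 160 mm from its right; x axis points from the front to the back, y axis to the left along the front, z up.
- gate_hinge (a point): Point on the gate's upright hinge line, at the left (+y) edge of the gate, at the height of the latch bar at rest (165 mm above the bar surface). In the cabinet frame it lies at (-6, 115, 165) mm. The gate is 225 mm wide, 12 mm thick, reaches from 13 to 185 mm height, and turns about this line.
- gate (a joint): Gate angle in rad: 0 shut, grows as the free right edge swings towards the robot (clockwise seen from above), stop at 1.75. The hinge is stiff enough (about 0.12 N m) for the gate to stay where it is left.
- knob (a point): Middle of the knob's grip length: a round level steel peg, 14 mm thick, standing out 48 mm from the bar's front, square to the gate, with a 22 mm collar at its end; clear peg for 15 mm to the collar side and 30 mm to the bar side of this point. Gate shut, bar down: at (-57, -80, 165) mm in the cabinet frame, 195 mm along the gate from the hinge line. It moves with bar and gate.
- latch (a joint): Latch bar angle in rad: 0 level (rests on a stop), grows as its right-hand tip lifts, stop at 0.4. Dark steel bar 200 mm long, 12 high, 8 thick along the gate's front near its top, about 140 g with the knob; it falls back by its weight. It turns about an axis square to the gate, so the knob rises on an arc about point pivot. Its tip lies in the keeper, 162 to 180 mm right of the pivot.
- pivot (a point): Pivot of the latch bar on the gate's face, 120 mm to the left of the knob along the gate and level with the knob when the bar is down; 75 mm from the hinge line. It moves with the gate.
- bracket: Aluminium plate 46 x 110 mm fixed on the cabinet's right front post; origin at the middle of its lower end, in the cabinet frame (0, -137, 85) mm. It carries the keeper: a rigid steel catch 26 mm wide that reaches 33 mm out from the cabinet's front, topping out at 208 mm above the counter at most. Described at point slot_side.
- slot_side (a point): Fixed point in the keeper at bar height. An upright lip stands 3 mm in front of the bar; 18.5 mm above its top a 6 mm thick rim hangs from the front of a level cap, whose inside is 3 mm higher. The 12 mm bar leaves forwards between lip and rim, 4 mm to spare when tilted. The keeper's height differs each time and is not measured: lip top 5 to 22 mm above the resting bar's underside.
- organizer: White plastic pill organizer, 60 x 160 x 28 mm, with seven flip lids, standing inside the cabinet behind the gate. Origin at the centre of its underside. Leave alone.
- tumbler: Clear glass tumbler, 72 mm across, 110 mm high, on the bar left of the cabinet. Origin at the centre of its underside. Leave alone.
- saucer: Round white ceramic saucer, 140 mm across, 20 mm high, right of the cabinet. Origin at the centre of its underside. Leave alone.
- travel_mug: Aluminium travel mug with a press-button lid, 76 mm across, 174 mm high, right of the cabinet. Origin at the centre of its underside. Leave alone.
- funnel: Small green silicone funnel, 76 mm across, 70 mm high, standing mouth down on the cabinet's roof. Origin at the centre of its underside. Leave alone.
- jar: Amber glass jar with steel lid, 80 mm across, 120 mm high, on the bar to the far left of the cabinet. Origin at the centre of its underside. Leave alone.

How it is judged:
By the outcome, as a careful person would: the job done as asked, in the order asked, and still so for the second after the job is handed in, with the robot touching nothing.
It also fails if it takes over 72 s, if anything falls off the work surface, if the arm or the gripper's body presses on something with over 40 N, if the wrist force passes 120 N, or if a joint passes its speed limit or range.

## Robot

A 6-joint arm with a two-finger parallel gripper is mounted at the origin on the work surface. World frame = base frame: x ahead of the robot, y to its left, z up, the work surface at z = 0. Lengths are in mm, angles in rad, forces in N, time in s.
With the tool pointing down it reaches from about 250 to 775 mm from the base axis. Payload 4 kg.
Tool frame: the origin (TCP) lies at the centre of the arm's flange, where the gripper is bolted on; the fingertips stand 173 mm ahead of it and the grasp point (between the pads) lies 155 mm ahead of it (tips_ahead is the distance from the TCP to the fingertips, in mm); z points along the fingers, y is the direction in which the jaws open and shut (so a half turn about z gives the same grasp; the last joint's range is limited). The gripper opens to 85 mm and grips with 20 to 120 N. Pads are 22 mm wide; open, the fingers measure 114 mm over their backs; the gripper's body (76 mm by 85 mm) begins 54 mm behind the grasp point. The pads swing forward as they close: fully open they stand 13 mm farther back than shut.
Start: joints at [1.032, 0.087, 1.371, -0, 1.684, -0.103], TCP at [232.177, 498.592, 404.741] pointing down, gripper open.
Joint ranges: [-3.1, 3.1], [-0.76, 2.03], [0.27, 2.55], [-1.08, 4.22], [0.17, 2.65], [-2.57, 2.57]. Speed limits (rad/s): [2.79, 2.79, 3.14, 3.14, 3.14, 3.14].

## Interface

Orientations are given as a 3x3 rotation matrix whose columns are the frame's x, y, z axes.
In Python, from plant import * gives the robot as it stands.
- The arm moves only by the tool jog_arm, never from a script. Its argument "targets" is a list of rows, each a list of 6 numbers: the shift along the tool's x, y, z in mm, then the turn, a rotation vector about the tool's x, y, z in rad. In form: [[x, y, z, wx, wy, wz], ...]. A call has 1 to 8 rows; each row is the pose to reach, as a shift and turn from the pose measured when the call began, along the tool's axes at that moment; what a row does not reach only later rows make up. A row lasts 1/10 s, in which the tool goes at most 50 mm and 8.59 degrees, less where a joint would pass 70% of its speed; a pose out of reach is approached as far as the arm can. A call with a gripper value outside its range is refused whole. "fingers" is the finger opening in mm, from 0 to 85.4, set as the call begins (left out, the last holds). The fingers move at their own pace and stop on an object; "force" is the grip in N (left out, the last holds). Time passes only in rows, so rows that repeat a pose let the fingers close. It gives the time, the measured TCP pose, the force and the opening at its end, in the units of the state.
- get_state(): the state, without advancing time (a new reading comes with each control period).
- get_image(name): name is "side" or "top"; returns (picture, depth): 420x560x3 uint8, red, green, blue; 420x560 float32, mm along the optical axis (not along the pixel's ray), 0 where there is no reading.
- calibration(name): a dict with "K" (3x3 intrinsics, pixels), "R" (3x3) and "t" (3): a world point X has camera coordinates R X + t. Camera axes: x right, y down, z forward; pixel columns grow to the right and rows downward; lengths in mm; the calibration is good to about 2 mm. A picture is of the moment at which its call begins. calibration takes no time and is no camera call.
- hand_in(): hands the job in, once; it reports no verdict.
Trained networks look in the newest picture that a camera, given by its name, has taken for a name from the list of things; names that differ only in an ending like _2 or _b are one class to them, and where a whole thing is asked for, a point or a joint stands for the part that bears it (a point fixed in the world has none). Each returns a list of dicts, best first, with "score" (0 to 1); they miss things now and then, are a little off and sometimes report something else, mostly with a low value. They report only what shows in the picture. A call takes as long as a camera call.
- find_in(name, camera): "xy" ([column, row] in pixels, amid what is visible of it).
- place_of(name, camera): "xy" ([column, row] in pixels: a listed point, or the origin of a listed thing).
The state is a dict: "t": time; "joints": joint angles; "joint_velocities": joint speeds; "joint_torque": joint torques, N m; "ee_pos": TCP position; "ee_rot": TCP orientation; "contact_force": force on the tool from outside, world axes, zero at the start; "wrist_torque": the same for the moment, N m; "opening": finger opening in mm.
Only numpy, scipy, OpenCV 4.12 (cv2) and the standard library are available. Lean on these libraries where they do the work, as an engineer would, in place of code of your own. Each camera call takes 0.05 s, during which the arm holds its last target. There are 200 camera calls.

## Working session

There is one attempt and no reset: what is moved stays moved. The work goes in short steps, Python scripts to look and compute and a tool call to move; the robot and the scene stay as the last step left them, time stands still between calls to the robot, and variables do not carry over. Pictures are saved under pics/ and viewed, about 8 in all and at most 12, crops included, and the job is handed in when it is done.

Besides the shell and the picture viewer there is one more tool, called as a command line: name --pt "numbers of a row" for each row, then --argument value for the rest. jog_arm: Moves the arm, as the interface text tells. Its arguments: {"type":"object","properties":{"targets":{"type":"array","items":{"type":"array","items":{"type":"number"}}},"fingers":{"type":"number"},"force":{"type":"number"}},"required":["targets"]}

```bash
ls; mkdir -p pics; cat > h.py <<'E'
from plant import *
import numpy as np, cv2
def world(cam,xy,depth,win=2):
    c=calibration(cam);K,R,t=map(np.array,(c["K"],c["R"],c["t"]))
    u,v=int(round(xy[0])),int(round(xy[1]))
    d=depth[max(0,v-win):v+win+1,max(0,u-win):u+win+1];d=d[d>0]
    if len(d)==0:return None
    z=np.median(d);p=np.linalg.inv(K)@np.array([xy[0],xy[1],1])*z
    return R.T@(p-t)
def onz(cam,xy,h):
    c=calibration(cam);K,R,t=map(np.array,(c["K"],c["R"],c["t"]))
    o=-R.T@t;r=R.T@np.linalg.inv(K)@np.array([xy[0],xy[1],1])
    return o+r*(h-o[2])/r[2]
def proj(cam,X):
    c=calibration(cam);K,R,t=map(np.array,(c["K"],c["R"],c["t"]))
    p=K@(R@np.array(X)+t);return p[:2]/p[2]
E
python3 - <<'E'
from h import *
np.set_printoptions(precision=1,suppress=True)
for cam in("side","top"):
    im,d=get_image(cam);cv2.imwrite(f"pics/{cam}0.png",im[:,:,::-1]);np.save(f"pics/{cam}0.npy",d)
    c=calibration(cam);print(cam,-np.array(c["R"]).T@np.array(c["t"]))
    for n,h in(("cabinet",0),("gate_hinge",165),("knob",165),("pivot",165),("bracket",85),("slot_side",165)):
        for r in place_of(n,cam)[:2]:
            print(n,np.array(r["xy"]),round(r["score"],2),onz(cam,r["xy"],h),world(cam,r["xy"],d))
print(get_state())
E
```

```text
pics
side [380.9 377.9 993.3]
cabinet [297.5 218.6] 0.74 [643.2 -57.8   0. ] [634.5 -43.3  33. ]
gate_hinge [265.9 215. ] 0.8 [656.2  43.1 165. ] [651.7  48.5 178.3]
knob [345.2 175.2] 0.81 [ 573.3 -125.7  165. ] [ 573.4 -126.   164.5]
pivot [296.2 201.9] 0.89 [622.6 -15.6 165. ] [623.4 -16.7 162.6]
bracket [341.8 162.5] 0.89 [ 616.1 -199.9   85. ] [ 611.5 -188.4  103. ]
slot_side [353.7 145. ] 0.79 [ 597.4 -202.2  165. ] [ 589.9 -182.1  193.7]
top [ 425.8   29.1 1499.5]
cabinet [310.5 208.1] 0.87 [654.2 -57.3   0. ] [628.5 -47.5 169. ]
cabinet [403.5 273.9] 0.48 [ 458.3 -334.1    0. ] [ 458.3 -333.5    2.6]
gate_hinge [276.2 196.3] 0.57 [660.7  45.2 165. ] [657.6  45.  182.2]
knob [343.2 231. ] 0.75 [ 567.6 -135.5  165. ] [ 567.1 -134.9  169.9]
knob [275.  201.3] 0.35 [646.9  48.3 165. ] [651.9  48.8 135.1]
pivot [296.7 210.5] 0.81 [622.2 -10.5 165. ] [641.5 -14.4  34.1]
pivot [403.1 272.7] 0.54 [ 457.9 -293.2  165. ] [ 461.8 -332.4    2.6]
bracket [364.8 215. ] 0.6 [ 622.6 -207.6   85. ] [ 607.3 -189.2  195.1]
slot_side [300.5 208.3] 0.54 [628.3 -20.7 165. ] [627.7 -20.6 169.3]
slot_side [365.4 219.1] 0.52 [ 600.3 -195.6  165. ] [ 596.4 -190.6  195.1]
{'t': 0.7, 'joints': array([ 1. ,  0.1,  1.4, -0. ,  1.7, -0.1]), 'joint_velocities': array([-0., -0.,  0.,  0., -0.,  0.]), 'joint_torque': array([  0. , -35.2, -31.3,  -0. ,   0. ,   0. ]), 'ee_pos': array([232.2, 498.6, 404.8]), 'ee_rot': array([[-0.9,  0.4,  0. ],
       [ 0.4,  0.9,  0. ],
       [-0. ,  0. , -1. ]]), 'contact_force': array([-0.1, -0.7, -0.2]), 'wrist_torque': array([0., 0., 0.]), 'opening': 85.47701143653684}
```

```bash
python3 - <<'E'
from h import *
a=cv2.imread("pics/side0.png");b=cv2.imread("pics/top0.png")
A=cv2.resize(a[100:300,200:466],(798,600));cv2.imwrite("pics/sc.png",A)
cv2.imwrite("pics/tc.png",cv2.resize(b[120:320,200:466],(798,600)))
E
```

```text
(no output)
```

View pics/sc.png

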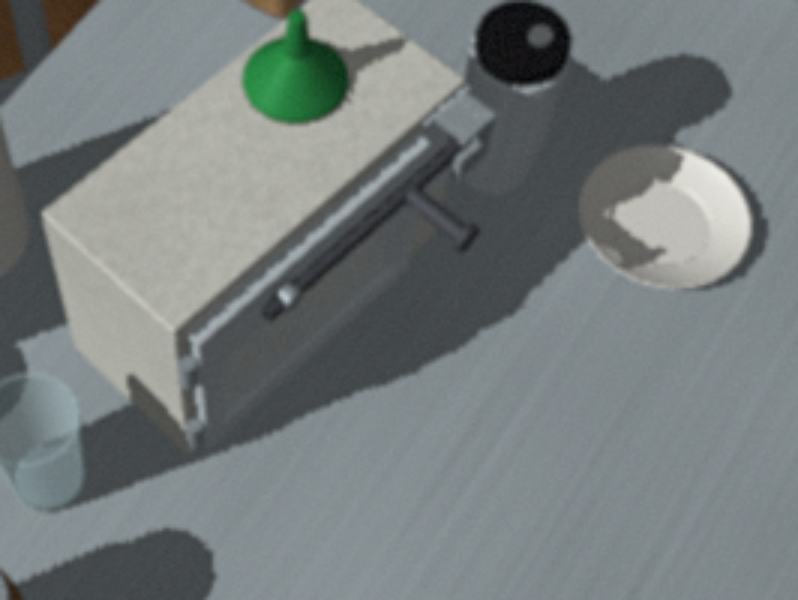

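View pics/tc.png

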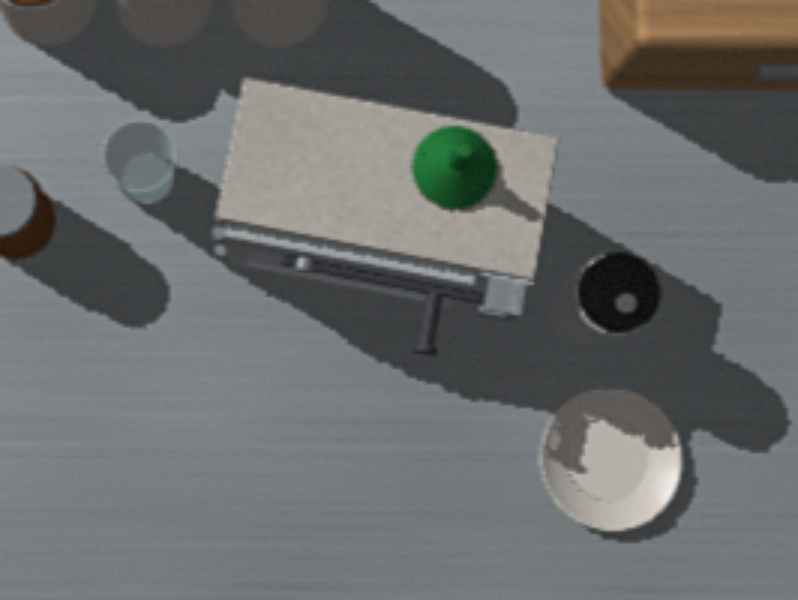

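The side crop shows the gate on the cabinet front. The bar runs from its pivot at (288,293) to the keeper at (465,120), and the knob's end is at (465,237). The top crop shows roof corners at about (217,225), (530,277), (243,80) and (555,138), and the keeper cap at (503,294). I'll fit the cabinet pose from these.

```bash
python3 - <<'E'
from h import *
np.set_printoptions(precision=2,suppress=True)
C=np.array([[217,225],[530,277],[243,80],[555,138]])/3+[200,120]
W=np.array([onz("top",c,200)[:2] for c in C])
L=np.array([[0,125],[0,-160],[130,125],[130,-160]],float)
# add network points
W2=[[573.3,-125.7],[567.6,-135.5],[622.6,-15.6],[622.2,-10.5]];L2=[[-57,-80],[-57,-80],[-16,40],[-16,40]]
def fit(L,W):
    lm,wm=L.mean(0),W.mean(0);U,s,V=np.linalg.svd((L-lm).T@(W-wm));R=(U@V).T
    return R,wm-R@lm
for a,b in((L,W),(np.vstack([L,L2]),np.vstack([W,W2]))):
    R,t=fit(a,b);print(np.degrees(np.arctan2(R[1,0],R[0,0])),t);print((b-a@R.T-t).tolist())
    print("knob",R@[-57,-80]+t,"hinge",R@[-6,115]+t,"keeper",R@[-20,-137]+t)
# depth-based: knob peg points, keeper cap heights
for cam in("top","side"):
    d=np.load(f"pics/{cam}0.npy");c=calibration(cam);K,Rc,tc=map(np.array,(c["K"],c["R"],c["t"]))
    v,u=np.mgrid[:420,:560];P=(np.linalg.inv(K)@np.stack([u.ravel(),v.ravel(),np.ones(u.size)]))*d.ravel()
    X=(Rc.T@(P-tc[:,None])).T;X=X[d.ravel()>0]
    q=(X[:,:2]-t)@R
    m=(abs(q[:,1]+137)<11)&(q[:,0]>-30)&(q[:,0]<-6)&(X[:,2]>180);print(cam,"cap z",m.sum(),np.percentile(X[m,2],[10,50,90]))
    m=(q[:,0]>20)&(q[:,0]<110)&(q[:,1]>30)&(q[:,1]<100);print("roof z",np.percentile(X[m,2],[10,50,90]))
    m=(q[:,0]>-75)&(q[:,0]<-42)&(abs(q[:,1]+80)<20)&(X[:,2]>150)&(X[:,2]<185);print("peg",m.sum(),q[m].mean(0),np.percentile(X[m,2],[10,50,90]))
    m=(q[:,0]>-24)&(q[:,0]<-5)&(abs(q[:,1]+20)<40)&(X[:,2]>160);print("bar z",np.percentile(X[m,2],[10,50,90]))
E
```

```text
-9.825740889778878 [639.06 -65.6 ]
[[-2.471857935181788, -2.5145537322458154], [2.192714875290335, 3.590303257704406], [1.202208925473542, -2.1104022458698495], [-0.9230658655819752, 1.0346527204112732]]
knob [ 569.24 -134.7 ] hinge [652.77  48.74] keeper [ 595.97 -197.17]
-9.818370212561268 [637.43 -61.97]
[[-0.8268765469831578, -6.1409130102217375], [3.801570523721807, -0.029801699332253406], [2.844337465524518, -5.753239931458879], [0.6829369347017291, -2.6019306442384647], [5.680776000842002, 5.381896462386337], [-0.01922399915792994, -4.418103537613661], [-5.881760189324268, 4.231046180239318], [-6.281760189324245, 9.33104618023932]]
knob [ 567.62 -131.08] hinge [651.12  52.37] keeper [ 594.36 -193.56]
top cap z 75 [191.74 194.8  198.63]
roof z [195.1  198.9  202.31]
peg 69 [-59.6  -81.42] [165.93 170.56 174.99]
bar z [165.36 170.09 182.52]
side cap z 100 [193.17 194.83 196.98]
roof z [197.31 199.05 200.89]
peg 108 [-59.38 -77.76] [165.64 169.79 172.74]
bar z [163.92 170.61 184.29]
```

```bash
cat >> h.py <<'E'
from scipy.spatial.transform import Rotation as Ro
def goal(p,ydeg):
    s=get_state();R=np.array(s["ee_rot"]);a=np.radians(ydeg)
    y=np.array([np.cos(a),np.sin(a),0]);z=np.array([0,0,-1.]);G=np.column_stack([np.cross(y,z),y,z])
    print("shift",(R.T@(np.array(p)-s["ee_pos"])).round(1),"turn",Ro.from_matrix(R.T@G).as_rotvec().round(4),"f",np.round(s["contact_force"],1))
E
python3 - <<'E'
from h import *
goal([569,-133,405],80.2)
E
```

```text
shift [-5.720e+02 -4.304e+02 -3.000e-01] turn [ 2.000e-04  1.000e-04 -2.647e-01] f [-0.1 -0.7 -0.2]
```

jog_arm --pt "-36 -27 0 0 0 0" --pt "-72 -54 0 0 0 -0.05" --pt "-108 -81 0 0 0 -0.1" --pt "-144 -108 0 0 0 -0.15" --pt "-180 -135 0 0 0 -0.2" --pt "-216 -162 0 0 0 -0.265" --pt "-252 -189 0 0 0 -0.265" --pt "-290 -217 0 0 0 -0.265" --fingers 50 --force 20

```text
t: 1.5
ee_pos: [403.8, 177.8, 405.1]
ee_rot: [[-0.986, 0.169, 0.001], [0.169, 0.986, 0.001], [-0.001, 0.001, -1.0]]
contact_force: [1.5, 0.6, 0.1]
opening: 50.5
```

```bash
python3 - <<'E'
from h import *
goal([569,-133,405],80.2)
E
```

```text
shift [-2.155e+02 -2.783e+02  1.000e-01] turn [0.0009 0.0011 0.0007] f [1.5 0.6 0.1]
```

jog_arm --pt "-31 -39 0 0 0 0" --pt "-62 -78 0 0 0 0" --pt "-93 -118 0 0 0 0" --pt "-124 -158 0 0 0 0" --pt "-155 -198 0 0 0 0" --pt "-185 -237 0 0 0 0" --pt "-216 -276 0 0 0 0" --pt "-216 -276 0 0 0 0"

```text
t: 2.3
ee_pos: [571.5, -135.9, 403.1]
ee_rot: [[-0.984, 0.176, -0.001], [0.176, 0.984, -0.001], [0.0, -0.001, -1.0]]
contact_force: [0.2, 1.1, -0.7]
opening: 50.1
```

```bash
python3 - <<'E'
from h import *
goal([570,-131.5,321],80.2)
for n in("side","top"):
    im,d=get_image(n);cv2.imwrite(f"pics/{n}1.png",im[:,:,::-1])
    print([(r["xy"],r["score"]) for r in place_of("knob",n)[:1]])
a=cv2.imread("pics/side1.png");cv2.imwrite("pics/s1c.png",cv2.resize(a[60:260,220:486],(798,600)))
E
```

```text
shift [ 2.2  4.2 82.1] turn [-0.001  -0.0004 -0.0056] f [ 0.2  1.1 -0.7]
[([343.9, 175.6], 0.64)]
[([341.7, 231.4], 0.67)]
```

View pics/s1c.png

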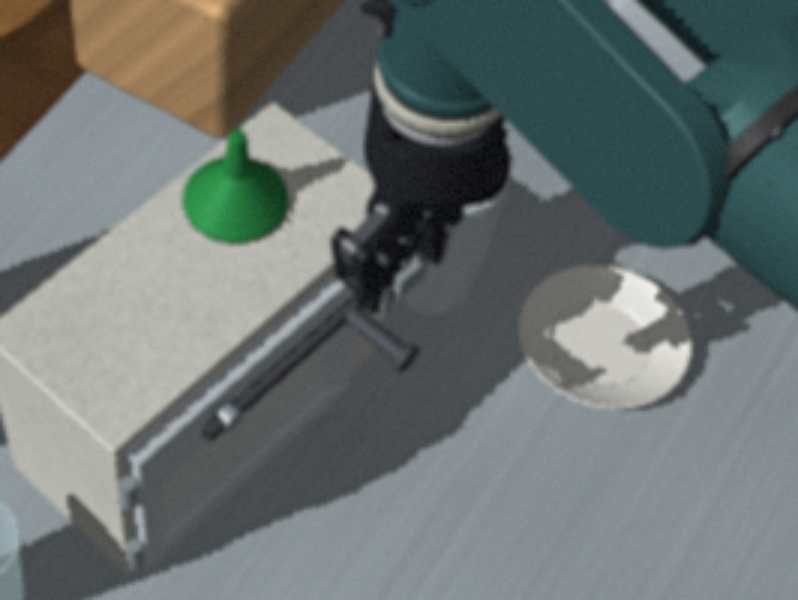

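The gripper hangs above the peg, which runs from (350,318) to (405,352), and the way down is clear. I'll descend.

jog_arm --pt "2 5 20 0 0 -0.005" --pt "2 5 45 0 0 -0.005" --pt "2 5 65 0 0 -0.005" --pt "2 5 78 0 0 -0.005" --pt "2 5 82 0 0 -0.005" --pt "2 5 82 0 0 -0.005"

```text
t: 3.1
ee_pos: [568.4, -123.8, 323.4]
ee_rot: [[-0.987, 0.163, 0.001], [0.163, 0.987, 0.001], [-0.001, 0.002, -1.0]]
contact_force: [-0.3, 0.2, 0.3]
opening: 49.8
```

jog_arm --pt "0 0 0 0 0 0" --pt "0 0 0 0 0 0" --fingers 20

```text
t: 3.3
ee_pos: [568.1, -125.6, 325.4]
ee_rot: [[-0.987, 0.164, 0.001], [0.164, 0.986, -0.007], [-0.003, -0.006, -1.0]]
contact_force: [-7.1, -16.3, 4.2]
opening: 21.8
```

```bash
python3 - <<'E'
from h import *
goal([570,-130,320],80.2)
im,d=get_image("side");cv2.imwrite("pics/s2c.png",cv2.resize(im[100:250,260:460,::-1],(800,600)))
E
```

```text
shift [-2.6 -4.   5.5] turn [-0.0064  0.0026  0.0066] f [ -7.1 -16.3   4.2]
```

View pics/s2c.png

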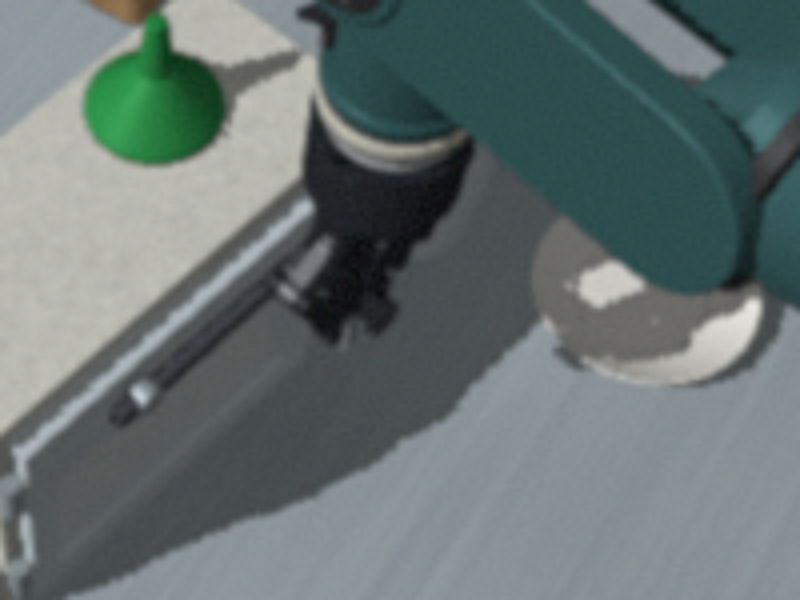

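The fingers are around the peg, pads near (350,300), but the right finger touches it. The tool is about 4 mm too far to +y, so I'll centre it while opening slightly.

jog_arm --pt "0 -4 2 0 0 0" --pt "0 -4 4 0 0 0" --pt "0 -4 4 0 0 0" --fingers 26

```text
t: 3.65
ee_pos: [567.3, -130.3, 321.6]
ee_rot: [[-0.986, 0.165, 0.001], [0.165, 0.986, -0.007], [-0.003, -0.007, -1.0]]
contact_force: [0.0, 0.4, 0.5]
opening: 26.0
```

```bash
python3 - <<'E'
from h import *
get_image("top")
goal([570,-130,320],80.2)
s=get_state();print(s["ee_pos"],s["opening"],s["joint_velocities"])
E
```

```text
shift [-2.6  0.6  1.5] turn [-0.0072  0.0025  0.0057] f [0.4 0.5 0.2]
[ 567.33185827 -130.19215651  321.50729928] 26.003500997108215 [ 0.00274691  0.0010648   0.00203548 -0.0033068   0.00139228 -0.00170772]
```

jog_arm --pt "-2 0 1 -0.007 0.0025 0.006" --pt "-2 0 1 -0.007 0.0025 0.006" --pt "-2 0 1 -0.007 0.0025 0.006" --fingers 17

```text
t: 4.0
ee_pos: [569.4, -130.4, 320.3]
ee_rot: [[-0.985, 0.17, -0.0], [0.17, 0.985, 0.0], [0.0, 0.0, -1.0]]
contact_force: [-1.0, 0.1, 0.4]
opening: 16.8
```

jog_arm --pt "0 0 0 0 0 0" --pt "0 0 0 0 0 0" --pt "0 0 0 0 0 0" --fingers 10

```text
t: 4.3
ee_pos: [569.3, -131.0, 320.4]
ee_rot: [[-0.985, 0.171, -0.001], [0.171, 0.985, -0.002], [0.0, -0.002, -1.0]]
contact_force: [-1.6, -3.6, 0.6]
opening: 13.1
```

jog_arm --pt "0 -0.5 -1 0 0.001 0" --pt "0 -0.5 -2.5 0 0.001 0" --pt "0 -0.4 -4 0 0.001 0" --pt "0 -0.3 -5.5 0 0.001 0" --pt "0 -0.2 -7 0 0.001 0" --pt "0 -0.2 -8 0 0.001 0" --pt "0 -0.2 -8 0 0.001 0"

```text
t: 5.0
ee_pos: [569.3, -130.9, 328.6]
ee_rot: [[-0.985, 0.171, -0.001], [0.171, 0.985, -0.001], [0.001, -0.001, -1.0]]
contact_force: [1.2, 0.3, -1.7]
opening: 13.3
```

```bash
python3 - <<'E'
from h import *
np.set_printoptions(precision=2,suppress=True)
for i in range(4):
    get_image("top");s=get_state();print(s["ee_pos"],s["contact_force"],s["wrist_torque"])
E
```

```text
[ 569.26 -130.99  328.6 ] [ 1.18 -0.31 -1.47] [-0.08 -0.15 -0.16]
[ 569.27 -130.98  328.57] [ 0.36  0.67 -1.21] [-0.04 -0.14 -0.17]
[ 569.27 -130.98  328.53] [ 0.65 -0.15 -2.07] [-0.03 -0.16 -0.13]
[ 569.27 -131.    328.53] [ 1.27  0.39 -2.43] [-0.02 -0.16 -0.15]
```

jog_arm --pt "0 0 -1 0 0 0" --pt "0 0 -2 0 0 0" --pt "0 0 -2 0 0 0" --pt "0 0 -2 0 0 0"

```text
t: 5.6
ee_pos: [569.3, -130.9, 330.6]
ee_rot: [[-0.985, 0.171, -0.001], [0.171, 0.985, -0.0], [0.001, -0.001, -1.0]]
contact_force: [0.8, 0.3, -1.1]
opening: 13.3
```

jog_arm --pt "0 0 -1 0 0 0" --pt "0 0 -1 0 0 0" --pt "0 0 -1 0 0 0"

```text
t: 5.9
ee_pos: [569.3, -130.8, 331.6]
ee_rot: [[-0.985, 0.171, -0.001], [0.171, 0.985, -0.0], [0.001, -0.001, -1.0]]
contact_force: [2.6, 0.6, -2.4]
opening: 13.0
```

jog_arm --pt "0 0 -0.7 0 0 0" --pt "0 0 -0.7 0 0 0" --pt "0 0 -0.7 0 0 0"

```text
t: 6.2
ee_pos: [569.3, -130.8, 332.3]
ee_rot: [[-0.985, 0.171, -0.001], [0.171, 0.985, -0.0], [0.001, -0.0, -1.0]]
contact_force: [2.0, 1.5, -1.9]
opening: 13.0
```

jog_arm --pt "0 0 -0.7 0 0 0" --pt "0 0 -0.7 0 0 0" --pt "0 0 -0.7 0 0 0"

```text
t: 6.5
ee_pos: [569.3, -130.7, 333.1]
ee_rot: [[-0.985, 0.171, -0.001], [0.171, 0.985, -0.0], [0.001, -0.0, -1.0]]
contact_force: [2.3, 1.6, -1.6]
opening: 13.5
```

jog_arm --pt "0 0 -0.7 0 0 0" --pt "0 0 -0.7 0 0 0" --pt "0 0 -0.7 0 0 0"

```text
t: 6.8
ee_pos: [569.3, -130.7, 333.8]
ee_rot: [[-0.985, 0.171, -0.001], [0.171, 0.985, 0.0], [0.001, -0.0, -1.0]]
contact_force: [1.2, 2.2, -3.3]
opening: 13.3
```

```bash
python3 - <<'E'
from h import *
np.set_printoptions(precision=2,suppress=True)
for i in range(3):
    im,d=get_image("side");s=get_state();print(s["ee_pos"],s["contact_force"],s["wrist_torque"])
cv2.imwrite("pics/s3c.png",cv2.resize(im[110:230,270:430,::-1],(800,600)))
E
```

```text
[ 569.29 -130.71  333.84] [ 1.95  0.87 -2.75] [ 0.12 -0.2  -0.14]
[ 569.29 -130.7   333.82] [ 1.09  2.13 -1.88] [ 0.06 -0.2  -0.19]
[ 569.3  -130.71  333.79] [ 2.24  0.72 -1.18] [ 0.07 -0.17 -0.15]
```

View pics/s3c.png

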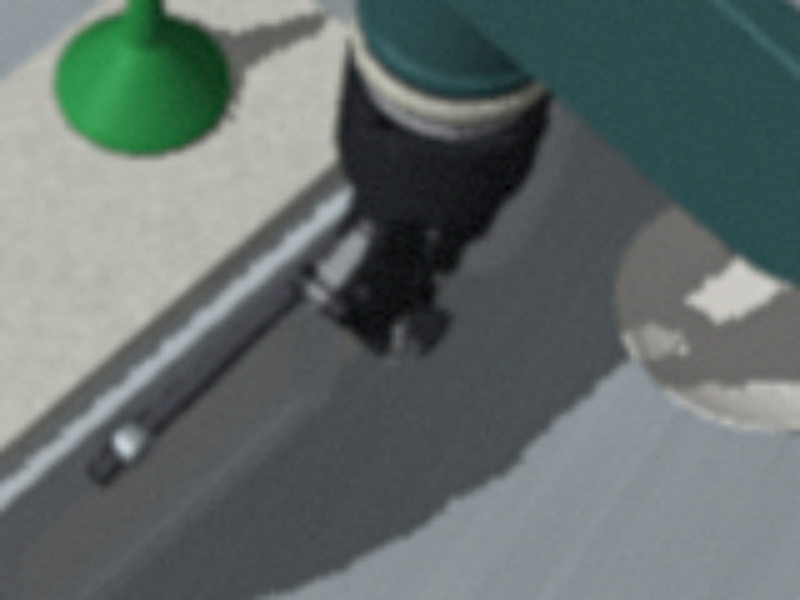

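The bar is tilted: its left end at (105,465) has dipped and it lies closer to the rail at (310,280). No cap contact shows yet, so I'll keep feeling upwards.

jog_arm --pt "0 0 -0.7 0 0 0" --pt "0 0 -0.7 0 0 0" --pt "0 0 -0.7 0 0 0"

```text
t: 7.25
ee_pos: [569.3, -130.7, 334.6]
ee_rot: [[-0.985, 0.171, -0.001], [0.171, 0.985, 0.0], [0.001, 0.0, -1.0]]
contact_force: [2.1, 2.6, -2.0]
opening: 13.4
```

jog_arm --pt "0 0 -0.7 0 0 0" --pt "0 0 -0.7 0 0 0" --pt "0 0 -0.7 0 0 0"

```text
t: 7.55
ee_pos: [569.3, -130.6, 335.1]
ee_rot: [[-0.985, 0.171, -0.001], [0.171, 0.985, 0.0], [0.001, 0.0, -1.0]]
contact_force: [2.2, 2.1, -3.4]
opening: 13.1
```

jog_arm --pt "0 0 -0.7 0 0 0" --pt "0 0 -0.7 0 0 0" --pt "0 0 -0.7 0 0 0"

```text
t: 7.85
ee_pos: [569.4, -130.6, 335.3]
ee_rot: [[-0.985, 0.171, -0.002], [0.171, 0.985, 0.001], [0.002, 0.0, -1.0]]
contact_force: [3.0, 1.5, -5.6]
opening: 12.7
```

```bash
python3 - <<'E'
from h import *
np.set_printoptions(precision=2,suppress=True)
for i in range(3):
    im,d=get_image("side");s=get_state();print(s["ee_pos"],s["contact_force"],s["wrist_torque"])
E
```

```text
[ 569.35 -130.63  335.26] [ 3.16  1.94 -5.78] [ 0.01 -0.5  -0.2 ]
[ 569.35 -130.63  335.27] [ 3.23  0.95 -6.03] [-0.   -0.5  -0.15]
[ 569.35 -130.66  335.26] [ 4.12  1.48 -7.05] [ 0.03 -0.5  -0.16]
```

```bash
cat >> h.py <<'E'
Rc=Ro.from_euler('z',-9.85,degrees=True).as_matrix()
H=np.array([569.3,-130.9,0])-Rc@[-49.3,-194.5,0]; H[2]=0
def th_now():
    p=np.array(get_state()["ee_pos"])-H;q=np.array([-49.3,-194.5])
    c=(Rc.T@p)[:2];return -(np.arctan2(c[1],c[0])-np.arctan2(q[1],q[0])),np.hypot(*c)-np.hypot(*q)
def rows(plan):
    s=get_state();R=np.array(s["ee_rot"]);print("theta,dr",th_now(),s["ee_pos"].round(1),s["contact_force"].round(1))
    for th,z in plan:
        Q=Ro.from_euler('z',-th).as_matrix()
        p=H+Q@Rc@[-49.3,-194.5,0];p[2]=z
        y=Q@Rc@[0,1,0];zz=np.array([0,0,-1.]);G=np.column_stack([np.cross(y,zz),y,zz])
        print(th,(R.T@(p-s["ee_pos"])).round(1).tolist(),Ro.from_matrix(R.T@G).as_rotvec().round(3).tolist())
E
python3 - <<'E'
from h import *
print(H); rows([(0,331.2),(.02,331.2),(.04,331.2),(.06,331.2)])
E
```

```text
[651.14625955  52.29915338   0.        ]
theta,dr (np.float64(0.0002791723975479332), np.float64(-0.23931765464945443)) [ 569.3 -130.7  335.3] [ 4.1  1.5 -7.1]
0 [-0.0, -0.2, 4.1] [0.0, -0.002, 0.0]
0.02 [3.9, 0.8, 4.1] [0.0, -0.002, 0.02]
0.04 [7.7, 1.9, 4.1] [0.0, -0.002, 0.04]
0.06 [11.6, 3.1, 4.1] [0.0, -0.002, 0.06]
```

jog_arm --pt "0 -0.2 2 0 -0.002 0" --pt "0 -0.2 4 0 -0.002 0" --pt "0 -0.2 4.1 0 -0.002 0" --pt "0 -0.2 4.1 0 -0.002 0"

```text
t: 8.4
ee_pos: [569.2, -130.9, 331.8]
ee_rot: [[-0.985, 0.171, 0.001], [0.171, 0.985, -0.0], [-0.001, -0.0, -1.0]]
contact_force: [-0.1, 0.1, -0.5]
opening: 13.1
```

jog_arm --pt "1 0.3 0 0 0 0.005" --pt "2.5 0.6 0 0 0 0.013" --pt "4 1 0 0 0 0.02" --pt "4 1 0 0 0 0.02"

```text
t: 8.8
ee_pos: [565.3, -129.1, 332.1]
ee_rot: [[-0.982, 0.191, 0.001], [0.191, 0.982, -0.0], [-0.001, 0.0, -1.0]]
contact_force: [2.5, 1.7, -0.3]
opening: 13.1
```

```bash
python3 - <<'E'
from h import *
rows([(.02,331.2),(.04,331.2),(.06,331.2)])
E
```

```text
theta,dr (np.float64(0.02172032775480015), np.float64(0.0012414274646914691)) [ 565.3 -129.1  332.1] [ 2.5  1.7 -0.3]
0.02 [-0.3, -0.1, 0.9] [0.0, 0.001, 0.0]
0.04 [3.5, 0.9, 0.9] [0.0, 0.001, 0.02]
0.06 [7.4, 2.0, 0.9] [0.0, 0.001, 0.04]
```

jog_arm --pt "0 0 0.8 0 0 0" --pt "0.8 0.2 0.8 0 0 0.005" --pt "1.6 0.4 0.8 0 0 0.01" --pt "1.6 0.4 0.8 0 0 0.01"

```text
t: 9.2
ee_pos: [563.7, -128.3, 331.3]
ee_rot: [[-0.98, 0.201, 0.001], [0.201, 0.98, 0.0], [-0.001, 0.0, -1.0]]
contact_force: [1.6, 0.2, -0.1]
opening: 13.4
```

jog_arm --pt "0.8 0.2 0 0 0 0.005" --pt "1.6 0.4 0 0 0 0.01" --pt "1.6 0.4 0 0 0 0.01"

```text
t: 9.5
ee_pos: [562.2, -127.5, 331.3]
ee_rot: [[-0.978, 0.21, 0.001], [0.21, 0.978, 0.0], [-0.001, 0.001, -1.0]]
contact_force: [2.3, 1.8, -0.8]
opening: 13.2
```

```bash
python3 - <<'E'
from h import *
rows([(.02,331.2),(.04,331.2),(.06,331.2),(.08,331.2)])
E
```

```text
theta,dr (np.float64(0.03929034828658473), np.float64(-0.051196750081601294)) [ 562.2 -127.5  331.3] [ 2.3  1.8 -0.8]
0.02 [-3.7, -1.0, 0.1] [0.001, 0.001, -0.02]
0.04 [0.2, -0.0, 0.1] [0.001, 0.001, -0.0]
0.06 [4.0, 1.0, 0.1] [0.001, 0.001, 0.02]
0.08 [7.9, 2.1, 0.1] [0.001, 0.001, 0.04]
```

jog_arm --pt "2 0.5 0 0 0 0.01" --pt "4 1 0 0 0 0.02" --pt "6 1.6 0 0 0 0.03" --pt "8 2.2 0 0 0 0.04" --pt "10 2.8 0 0 0 0.05" --pt "12 3.5 0 0 0 0.06" --pt "12 3.5 0 0 0 0.06"

```text
t: 10.2
ee_pos: [551.0, -121.2, 331.3]
ee_rot: [[-0.963, 0.269, 0.001], [0.269, 0.963, 0.001], [-0.0, 0.001, -1.0]]
contact_force: [1.6, 3.5, -0.3]
opening: 13.7
```

```bash
python3 - <<'E'
from h import *
im,d=get_image("side");cv2.imwrite("pics/s4c.png",cv2.resize(im[110:260,250:450,::-1],(800,600)))
rows([(x,331.2) for x in np.linspace(.12,.42,7)])
E
```

```text
theta,dr (np.float64(0.10306545082873919), np.float64(-0.2693118966605539)) [ 551.  -121.3  331.3] [ 2.1  3.4 -1.2]
0.12 [3.4, 0.6, 0.1] [0.001, 0.0, 0.02]
0.16999999999999998 [13.0, 3.5, 0.1] [0.001, 0.0, 0.07]
0.21999999999999997 [22.4, 6.9, 0.1] [0.001, 0.0, 0.12]
0.27 [31.7, 10.7, 0.1] [0.001, 0.0, 0.17]
0.31999999999999995 [40.7, 15.0, 0.1] [0.001, 0.0, 0.22]
0.37 [49.6, 19.8, 0.1] [0.001, 0.0, 0.27]
0.42 [58.2, 25.0, 0.1] [0.001, 0.0, 0.32]
```

View pics/s4c.png

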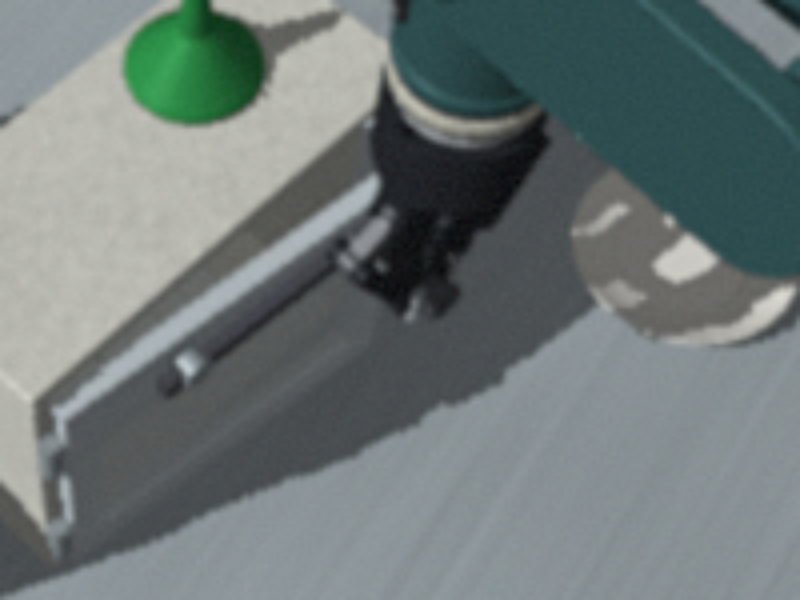

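The gate stands clearly off the cabinet's front (gap at (260,240)) and the bar has left the keeper. I'll swing on, slowly.

jog_arm --pt "3.4 0.6 0 0 0 0.02" --pt "8 2 0 0 0 0.045" --pt "14.5 4 0 0 0 0.078" --pt "21 6.3 0 0 0 0.112" --pt "28 9.1 0 0 0 0.15" --pt "35 12.2 0 0 0 0.188" --pt "41 15.1 0 0 0 0.22" --pt "46 17.8 0 0 0 0.25"

```text
t: 11.05
ee_pos: [511.9, -90.8, 331.7]
ee_rot: [[-0.866, 0.5, 0.005], [0.5, 0.866, 0.003], [-0.003, 0.005, -1.0]]
contact_force: [7.8, 5.1, -1.7]
opening: 13.0
```

```bash
python3 - <<'E'
from h import *
t=th_now()[0]
rows([(t+x,331.2) for x in np.array([.02,.06,.1,.14,.18,.22,.26,.29])])
E
```

```text
theta,dr (np.float64(0.35137158897318743), np.float64(-1.0014931939638814)) [511.9 -90.8 331.7] [ 7.8  5.1 -1.7]
0.37137158897318745 [4.1, 0.1, 0.5] [0.005, 0.003, 0.02]
0.41137158897318743 [11.8, 2.3, 0.5] [0.005, 0.002, 0.06]
0.4513715889731874 [19.4, 4.9, 0.5] [0.005, 0.002, 0.1]
0.49137158897318745 [26.9, 7.8, 0.5] [0.005, 0.002, 0.14]
0.5313715889731874 [34.3, 11.0, 0.5] [0.005, 0.002, 0.18]
0.5713715889731874 [41.5, 14.5, 0.5] [0.005, 0.002, 0.22]
0.6113715889731874 [48.6, 18.2, 0.5] [0.005, 0.002, 0.26]
0.6413715889731875 [53.8, 21.3, 0.5] [0.005, 0.002, 0.29]
```

```bash
sed -i 's/49\.3/53.8/g' h.py; python3 - <<'E'
from h import *
t=th_now()[0]
rows([(t+x,331.2) for x in np.array([.02,.06,.1,.14,.18,.22,.26,.29])])
E
```

```text
theta,dr (np.float64(0.3481263603069076), np.float64(0.41928870910712135)) [511.9 -90.8 331.7] [ 7.8  5.1 -1.7]
0.3681263603069076 [3.8, 1.5, 0.5] [0.005, 0.003, 0.017]
0.4081263603069076 [11.5, 3.9, 0.5] [0.005, 0.002, 0.057]
0.44812636030690756 [19.1, 6.7, 0.5] [0.005, 0.002, 0.097]
0.4881263603069076 [26.5, 9.7, 0.5] [0.005, 0.002, 0.137]
0.5281263603069075 [33.9, 13.1, 0.5] [0.005, 0.002, 0.177]
0.5681263603069076 [41.1, 16.7, 0.5] [0.005, 0.002, 0.217]
0.6081263603069076 [48.1, 20.6, 0.5] [0.005, 0.002, 0.257]
0.6381263603069076 [53.3, 23.7, 0.5] [0.005, 0.002, 0.287]
```

jog_arm --pt "3.8 1.5 0.3 0.003 0 0.02" --pt "10 3.4 0.5 0.005 0 0.05" --pt "17 5.9 0.5 0.005 0 0.085" --pt "24 8.7 0.5 0.005 0 0.122" --pt "31 11.8 0.5 0.005 0 0.16" --pt "38 15.1 0.5 0.005 0 0.199" --pt "45 18.8 0.5 0.005 0 0.238" --pt "51 22.3 0.5 0.005 0 0.273"

```text
t: 11.85
ee_pos: [479.3, -45.9, 331.8]
ee_rot: [[-0.698, 0.716, 0.005], [0.716, 0.698, -0.002], [-0.005, 0.003, -1.0]]
contact_force: [6.2, 1.5, -1.0]
opening: 13.1
```

```bash
python3 - <<'E'
from h import *
t=th_now()[0]
rows([(t+x,331.2) for x in np.array([.03,.07,.11,.15,.19,.23,.27,.3])])
E
```

```text
theta,dr (np.float64(0.6241256003933113), np.float64(-0.3378451013701067)) [479.3 -45.9 331.8] [ 6.2  1.5 -1. ]
0.6541256003933114 [5.9, 1.4, 0.6] [0.003, 0.005, 0.028]
0.6941256003933114 [13.6, 3.9, 0.5] [0.003, 0.005, 0.068]
0.7341256003933113 [21.1, 6.7, 0.5] [0.003, 0.005, 0.108]
0.7741256003933114 [28.6, 9.8, 0.5] [0.003, 0.005, 0.148]
0.8141256003933113 [35.9, 13.2, 0.4] [0.003, 0.005, 0.188]
0.8541256003933113 [43.1, 17.0, 0.4] [0.003, 0.005, 0.228]
0.8941256003933113 [50.1, 21.0, 0.4] [0.003, 0.005, 0.268]
0.9241256003933114 [55.2, 24.1, 0.4] [0.003, 0.005, 0.298]
```

jog_arm --pt "5.5 2 0.3 0.003 0.003 0.028" --pt "12 4.1 0.5 0.003 0.005 0.06" --pt "19 6.8 0.5 0.003 0.005 0.097" --pt "26 9.8 0.5 0.003 0.005 0.134" --pt "33 13 0.5 0.003 0.005 0.172" --pt "40 16.5 0.4 0.003 0.005 0.211" --pt "47 20.4 0.4 0.003 0.005 0.25" --pt "52 23.4 0.4 0.003 0.005 0.28"

```text
t: 12.65
ee_pos: [459.9, 7.3, 331.7]
ee_rot: [[-0.471, 0.882, 0.003], [0.882, 0.471, -0.002], [-0.003, 0.001, -1.0]]
contact_force: [3.8, -1.3, -0.6]
opening: 13.0
```

```bash
python3 - <<'E'
from h import *
t=th_now()[0]
rows([(t+x,331.2) for x in np.array([.03,.07,.11,.15,.19,.23,.27,.3])])
E
```

```text
theta,dr (np.float64(0.9065493764416126), np.float64(-1.141314843574861)) [459.9   7.3 331.7] [ 3.8 -1.3 -0.6]
0.9365493764416126 [6.1, 0.6, 0.5] [0.001, 0.003, 0.028]
0.9765493764416127 [13.8, 3.1, 0.5] [0.001, 0.003, 0.068]
1.0165493764416127 [21.3, 5.9, 0.4] [0.001, 0.003, 0.108]
1.0565493764416125 [28.8, 9.1, 0.4] [0.001, 0.003, 0.148]
1.0965493764416125 [36.1, 12.5, 0.4] [0.002, 0.003, 0.188]
1.1365493764416126 [43.3, 16.2, 0.4] [0.002, 0.003, 0.228]
1.1765493764416126 [50.3, 20.2, 0.4] [0.002, 0.003, 0.268]
1.2065493764416126 [55.4, 23.3, 0.3] [0.002, 0.003, 0.298]
```

Force is down to about 3 N; I'll keep the same inward offset.

jog_arm --pt "5.5 1.7 0.3 0.001 0.003 0.028" --pt "12 3.9 0.5 0.001 0.003 0.06" --pt "19 6.6 0.4 0.001 0.003 0.097" --pt "26 9.6 0.4 0.001 0.003 0.134" --pt "33 12.9 0.4 0.002 0.003 0.172" --pt "40 16.4 0.4 0.002 0.003 0.211" --pt "47 20.3 0.4 0.002 0.003 0.25" --pt "52 23.3 0.4 0.002 0.003 0.28"

```text
t: 13.45
ee_pos: [455.9, 63.5, 331.4]
ee_rot: [[-0.206, 0.979, 0.0], [0.979, 0.206, -0.004], [-0.004, -0.0, -1.0]]
contact_force: [1.5, -0.3, -1.0]
opening: 13.2
```

```bash
python3 - <<'E'
from h import *
t=th_now()[0]
rows([(t+x,331.2) for x in np.array([.03,.07,.11,.15,.19,.23,.27,.3,.36])])
E
```

```text
theta,dr (np.float64(1.188839963561752), np.float64(-1.7607802891398592)) [455.9  63.5 331.4] [ 1.5 -0.3 -1. ]
1.218839963561752 [6.3, -0.0, 0.2] [-0.0, 0.004, 0.027]
1.258839963561752 [13.9, 2.5, 0.2] [-0.0, 0.004, 0.067]
1.298839963561752 [21.5, 5.3, 0.2] [-0.0, 0.004, 0.107]
1.3388399635617518 [29.0, 8.4, 0.1] [-0.0, 0.004, 0.147]
1.3788399635617519 [36.3, 11.9, 0.1] [0.0, 0.004, 0.187]
1.418839963561752 [43.4, 15.6, 0.1] [0.0, 0.004, 0.227]
1.458839963561752 [50.5, 19.6, 0.1] [0.0, 0.004, 0.267]
1.488839963561752 [55.6, 22.7, 0.0] [0.0, 0.004, 0.297]
1.5488399635617518 [65.6, 29.5, -0.0] [0.0, 0.004, 0.357]
```

jog_arm --pt "5.5 1.5 0.1 0 0.003 0.028" --pt "12 3.7 0.1 0 0.004 0.06" --pt "19 6.4 0.1 0 0.004 0.097" --pt "26 9.4 0.1 0 0.004 0.134" --pt "33 12.7 0.1 0 0.004 0.172" --pt "40 16.2 0.1 0 0.004 0.211" --pt "47 20.1 0.1 0 0.004 0.25" --pt "52 23.1 0.1 0 0.004 0.28"

```text
t: 14.25
ee_pos: [467.5, 118.5, 331.1]
ee_rot: [[0.075, 0.997, -0.001], [0.997, -0.075, -0.003], [-0.003, -0.001, -1.0]]
contact_force: [0.4, -0.9, -0.3]
opening: 13.3
```

jog_arm --pt "4.5 1 0 0 0 0.023" --pt "10 2.6 0 0 0 0.05" --pt "15 4.4 0 0 0 0.076" --pt "19 6 0 0 0 0.097" --pt "19 6 0 0 0 0.097" --pt "19 6 0 0 0 0.097"

```text
t: 14.85
ee_pos: [474.9, 136.8, 331.0]
ee_rot: [[0.171, 0.985, -0.001], [0.985, -0.171, -0.004], [-0.004, -0.0, -1.0]]
contact_force: [1.2, -0.5, -0.8]
opening: 12.7
```

```bash
python3 - <<'E'
from h import *
im,d=get_image("side");cv2.imwrite("pics/s5.png",cv2.resize(im[:,:,::-1],(800,600)))
s=get_state();y=s["ee_rot"][:,1];print("tool th",80.15-np.degrees(np.arctan2(y[1],y[0])))
rows([(1.571,331.2)])
E
```

```text
tool th 90.01962448199615
theta,dr (np.float64(-4.713590511159959), np.float64(-2.0277271818627867)) [474.9 136.7 331. ] [ 1.   0.2 -1. ]
1.571 [0.8, -1.9, -0.2] [-0.0, 0.004, -0.0]
```

View pics/s5.png

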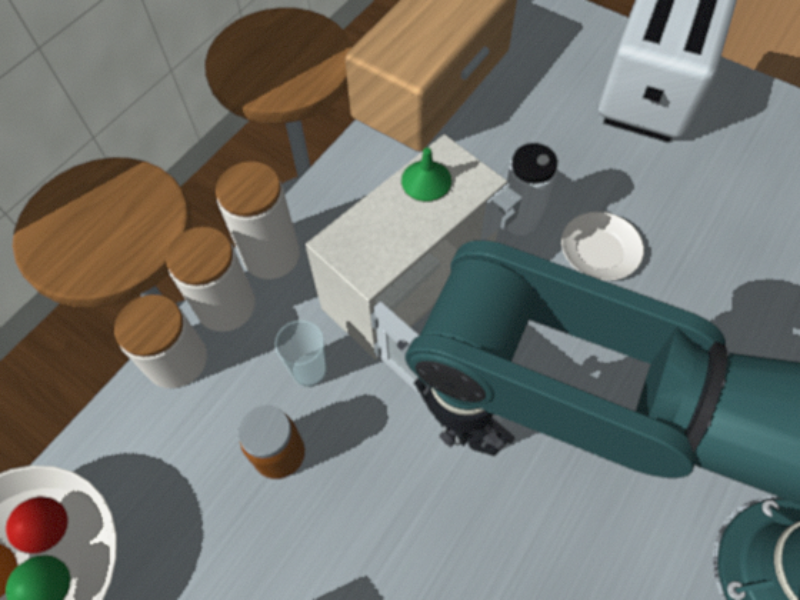

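The gate stands square to the front at about 1.57 rad, extending from (380,330) to the gripper at (470,430), and nothing else has moved. Now I'll lower the bar to level.

jog_arm --pt "0 0 2 0 0.004 0" --pt "0 -0.1 4 0 0.004 0" --pt "0 -0.2 6 0 0.004 0" --pt "0 -0.3 8 0 0.004 0" --pt "0 -0.4 9.5 0 0.004 0" --pt "0 -0.4 10.3 0 0.004 0" --pt "0 -0.4 10.3 0 0.004 0"

```text
t: 15.6
ee_pos: [474.6, 136.7, 320.7]
ee_rot: [[0.172, 0.985, 0.0], [0.985, -0.172, -0.0], [-0.0, 0.0, -1.0]]
contact_force: [1.0, -2.0, 0.5]
opening: 13.1
```

jog_arm --pt "0 0 0.5 0 0 0" --pt "0 0 0.5 0 0 0" --pt "0 0 0.5 0 0 0"

```text
t: 15.9
ee_pos: [474.6, 136.7, 320.5]
ee_rot: [[0.172, 0.985, 0.0], [0.985, -0.172, 0.0], [0.0, 0.0, -1.0]]
contact_force: [0.0, -1.3, 3.1]
opening: 13.2
```

jog_arm --pt "0 0 0 0 0 0" --pt "0 0 0 0 0 0" --pt "0 0 0 0 0 0" --pt "0 0 0 0 0 0" --fingers 42

```text
t: 16.3
ee_pos: [474.5, 136.8, 320.2]
ee_rot: [[0.171, 0.985, -0.0], [0.985, -0.171, 0.0], [0.0, -0.0, -1.0]]
contact_force: [-0.5, 0.5, 0.2]
opening: 42.0
```

jog_arm --pt "0 0 -10 0 0 0" --pt "0 0 -30 0 0 0" --pt "0 0 -60 0 0 0" --pt "0 0 -90 0 0 0" --pt "0 0 -120 0 0 0" --pt "0 0 -120 0 0 0"

```text
t: 16.9
ee_pos: [474.7, 136.8, 446.6]
ee_rot: [[0.171, 0.985, 0.011], [0.985, -0.171, 0.002], [0.004, 0.01, -1.0]]
contact_force: [0.1, -0.2, 0.9]
opening: 42.3
```

jog_arm --pt "30 -10 0 0 0 0" --pt "70 -30 0 0 0 0" --pt "110 -50 0 0 0 0" --pt "150 -75 0 0 0 0" --pt "190 -100 0 0 0 0" --pt "220 -120 0 0 0 0" --pt "220 -120 0 0 0 0"

```text
t: 17.6
ee_pos: [392.0, 377.5, 445.5]
ee_rot: [[0.165, 0.986, 0.009], [0.986, -0.165, 0.003], [0.004, 0.008, -1.0]]
contact_force: [0.6, -0.2, 0.3]
opening: 41.7
```

```bash
python3 - <<'E'
from h import *
s,d=get_image("side")
for n in("knob","pivot","gate_hinge"):
    r=place_of(n,"side");print(n,[(onz("side",q["xy"],165).round(1),round(q["score"],2)) for q in r[:1]])
im,_=get_image("top")
for n in("knob","pivot","gate_hinge"):
    r=place_of(n,"top");print(n,[(onz("top",q["xy"],165).round(1),round(q["score"],2)) for q in r[:1]])
cv2.imwrite("pics/end.png",np.hstack([cv2.resize(s[140:340,200:333,::-1],(400,600)),cv2.resize(im[140:340,200:333,::-1],(400,600))]))
E
```

```text
knob [(array([476.3, 140.4, 165. ]), 0.74)]
pivot [(array([582.7,  85. , 165. ]), 0.8)]
gate_hinge [(array([656.5,  49.6, 165. ]), 0.74)]
knob [(array([469.7, 136.2, 165. ]), 0.85)]
pivot [(array([588.1,  76.5, 165. ]), 0.87)]
gate_hinge [(array([ 599.7, -187.8,  165. ]), 0.66)]
```

View pics/end.png

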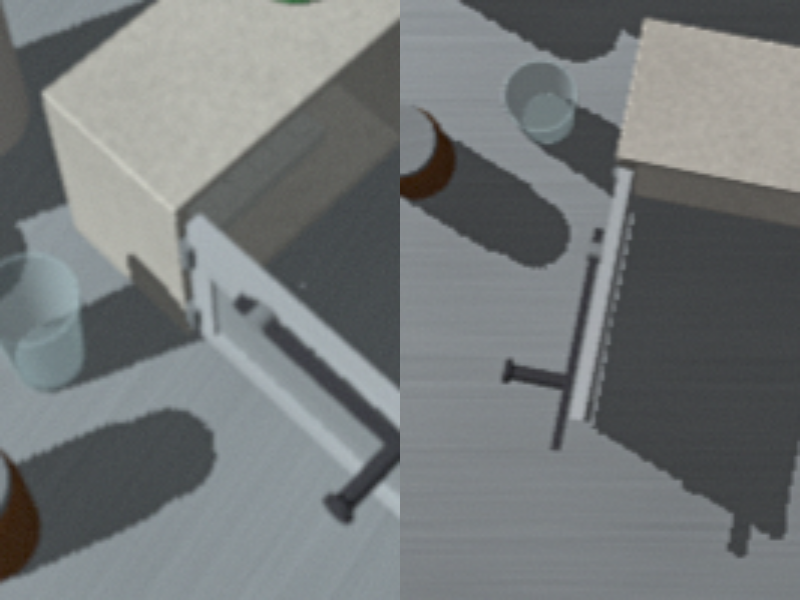

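The gate stands square, with the knob at (505,372) in the top half of the picture. In the side half the bar looks slightly steeper than the rail, so I'll check its level against depth and projection.

```bash
python3 - <<'E'
from h import *
s,d=get_image("side");im=s[:,:,::-1].copy()
Hh=np.array([655,50.]);best=None
Q=Rc[:2,:2]
# gate at 90deg: along = -cab x, front normal=+cab y ; bar mid-plane ~17 mm in front of hinge line, end 55..255 along
for th in(1.571,):
    a=-Q[:,0];n=Q[:,1]
    for z,col in((165,(0,255,0)),(171,(255,255,0)),(159,(0,0,255))):
        P=[np.r_[Hh+a*k+n*19,z] for k in(57,250)]
        p=[proj("side",x) for x in P];cv2.line(im,*[tuple(int(round(v)) for v in q) for q in p],col,1)
        print(z,p)
cv2.imwrite("pics/lev.png",cv2.resize(im[190:340,240:400],(640,600),interpolation=cv2.INTER_NEAREST))
# heights from depth along bar / peg in gate coords
for cam,dd in(("side",d),("top",get_image("top")[1])):
    c=calibration(cam);K,R,t=map(np.array,(c["K"],c["R"],c["t"]))
    v,u=np.mgrid[:420,:560];X=(R.T@((np.linalg.inv(K)@np.stack([u.ravel(),v.ravel(),np.ones(u.size)]))*dd.ravel()-t[:,None])).T
    A=(X[:,:2]-Hh)@a;N=(X[:,:2]-Hh)@n
    for lo,hi in((60,100),(100,140),(140,180),(205,230),(230,255)):
        m=(A>lo)&(A<hi)&(N>11)&(N<26)&(X[:,2]>140)&(X[:,2]<200)
        print(cam,lo,m.sum(),np.percentile(X[m,2],[25,50,75]).round(1) if m.sum() else "")
    m=(abs(A-195)<9)&(N>35)&(N<70)&(X[:,2]>140)&(X[:,2]<200);print("peg z",m.sum(),np.percentile(X[m,2],[25,50,75,90]).round(1) if m.sum() else "")
E
```

```text
165 [array([278.2117373, 242.3379267]), array([355.08720733, 310.60416466])]
171 [array([278.16429061, 241.05563861]), array([355.52323282, 309.65516823])]
159 [array([278.25863237, 243.60530691]), array([354.65663872, 311.54128435])]
side 60 129 [167.9 170.2 171.5]
side 100 122 [167.4 169.3 170.5]
side 140 128 [167.3 169.7 170.8]
side 205 85 [166.6 169.2 170.6]
side 230 83 [167.2 169.3 170.5]
peg z 145 [168.2 169.6 171.4 172.5]
top 60 42 [168.7 170.6 173.1]
top 100 40 [168.1 169.7 171.9]
top 140 41 [167.9 169.9 171.2]
top 205 29 [168.4 169.7 171.8]
top 230 28 [166.2 168.2 170.1]
peg z 66 [167.9 169.5 172.2 173.8]
```

View pics/lev.png

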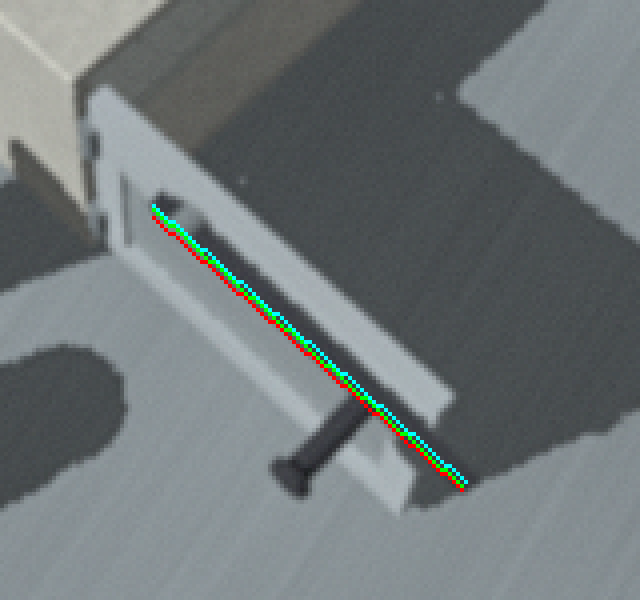

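The overlaid level lines run parallel to the bar, and depth gives its top at about 170 mm along its whole length, so it is level. The gate is square. I'll hand in.

```bash
python3 -c "
from plant import *
s=get_state();print(s['t'],s['contact_force'],s['joint_velocities'].round(3));print(hand_in())"
```

```text
18.1 [ 0.41927195 -1.25778432  0.19969751] [ 0.006  0.001 -0.002 -0.001  0.001  0.001]
the job is handed in; nothing more can be done
None
```

The gate now stands open at about 90° to the cabinet's front, the latch bar is back down level, and the gripper has let go. I handed in at 18.1 s; no verdict came back.

- **Finding the slot:** I gripped the knob with 20 N and lifted until the bar just touched the inside of the keeper's cap, about 14.5 mm up at the knob. I then lowered it about 3.5–4 mm to the middle of the slot and drew the gate out.
- **Forces:** At the cap the wrist force peaked at about 8 N, or roughly 3–4 N on the keeper itself. Drawing the bar out of the slot took 2–4 N. Later in the swing the force reached about 9 N, because my estimate of the hinge position was a few mm off; I corrected it and the force fell to about 1 N. While closing on the knob before any lifting, one finger touched it off-centre at about 18 N, and I recentred.
- **Last checks:** The tool turned 90.0° with the gate. In the last depth images, the bar's top lies at 168–171 mm along its whole length, so it is level. The robot touches nothing. The other things in view showed no movement, though I judged that by eye.
- **Disagreements:** In the last top picture the network reported the hinge at the keeper, so I ignored that point. The side and top cameras differ by up to about 8 mm on the knob and pivot; both still agree with an open gate standing square.

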